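Slide a printed case out of a tight cluster and weigh it

TASK

Five printed parts stand tightly together on the steel print sheet; one of them, the two-part case (a rectangle with a smaller flat slab on top), is to be weighed. Feel for the slab, press on it just hard enough to drag the case (about a kilogram's worth; four times that cracks it) and slide it flat along the sheet, out through the open end of the cluster, until it is a good finger's width clear, without shifting the other parts. Then pick it up, set it down gently, flat in the middle of the bench scale's square pan, and let go.

Things in the scene. Friction and masses are not known exactly. Their poses are not given: they have to be found in the camera images.
- case: Grey two-part case: base 64 (x) by 52 (y) by 14 mm; a centred flat slab, 56 by 44 mm with a dark slot mark, stands 4 to 14 mm out of it: differs each time, not reported, stiff. 60 to 95 g. Origin: centre of the underside, z up. Hemmed in at +y, -y, +x; open at -x. A closed fingertip on the slab drags it at 8 to 14 N, slips at 5; over 40 N on sheet or scale (a fast bump too) cracks it. Grip the 52 mm.
- sheet: Print sheet: brown-grey steel plate fixed on the bench, 240 (x) by 220 (y) by 3 mm, a 60 mm wide tab on its +x edge. Origin: centre of underside, z up; -x roughly faces the robot. The parts stand square to it. The case starts 20 mm to +x of its centre; slid 90 mm towards the sheet's -x it is 20 mm beyond the neighbours' ends (82 mm just does). Plastic slides easily on it (friction about 0.27).
- angle: Angle bracket, same grey plastic, along the case's +y side: 84 (x) by 26 (y) mm, 28 mm high, with a rib up to 38 mm along its outer (+y) edge, 120 g. It reaches 6 mm beyond the case's -x end. Origin: centre of underside. It must stay within 8 mm of where it was.
- channel: Channel (U section open upward), same plastic, along the case's -y side: 84 (x) by 34 (y) by 28 mm high, 120 g. It reaches 6 mm beyond the case's -x end. Origin: centre of underside. It must stay within 8 mm of where it was.
- bearing: Bearing block with an upright 24 mm bore, same plastic, behind the case (+x): 40 (x) by 52 (y) by 30 mm high, 130 g. Origin: centre of its underside. Must stay within 8 mm of where it was.
- spacer: Spacer ring, same plastic, 38 mm across, 16 mm high, 22 mm bore, 30 g, in the corner between bearing block and angle bracket. Origin: centre of its underside. Must stay within 8 mm of where it was.
- scale_pan (a point): Centre of the top of the bench scale's square steel pan, 126 by 126 mm, 40 mm above the bench, rigid; axes along its sides, z up. The scale, a dark flat box 170 by 140 mm, is fixed on the robot's left or right; a black compartment box of like size stands on the other side. The case must end with its centre within 28 mm of this point.
Mind the look-alikes: they are no part of the job. Leave any blue, purple or red look-alike of the case alone.

How it is judged:
By the outcome, as a careful person would: the job done as asked, in the order asked, and still so for the second after the job is handed in, with the robot touching nothing.
It also fails if it takes over 58 s, if anything falls off the work surface, if the arm or the gripper's body presses on something with over 40 N, if the wrist force passes 120 N, or if a joint passes its speed limit or range.

ROBOT

A 7-joint arm with a two-finger parallel gripper is mounted at the origin on the work surface. World frame = base frame: x ahead of the robot, y to its left, z up, the work surface at z = 0. Lengths are in m, angles in degrees, forces in N, time in s.
With the tool pointing down it reaches from about 0.425 to 0.875 m from the base axis. Payload 4.7 kg.
Tool frame: the origin (TCP) lies between the finger pads; the fingertips stand env.finger_overhang ahead of it and the grasp point (between the pads) lies 5 mm behind it (env.finger_overhang is the distance from the TCP to the fingertips, in m); z points along the fingers, y is the line along which they close (so a half turn about z gives the same grasp; the last joint's range is limited). The gripper opens to 87 mm and grips with 3 to 60 N. Pads are 19 mm wide; open, the fingers measure 117 mm over their backs; the gripper's body (75 mm by 190 mm) begins 51 mm behind the grasp point.
Start: joints at [-63.535, 18.392, -4.016, 83.108, 1.295, 78.541, -3.26], TCP at [0.281, 0.586, 0.206] pointing down, gripper open.
Joint ranges: [-163.93, 163.93], [-17.29, 119.83], [-79.2, 71.16], [3.27, 140.29], [-89.18, 269.18], [5.43, 117.66], [-154.24, 154.24]. Speed limits (degrees/s): [147.25, 147.25, 180, 180, 180, 180, 180].

INTERFACE

Orientations are given as [roll, pitch, yaw] about the fixed x, y, z axes, in that order (R = Rz(yaw) Ry(pitch) Rx(roll)).
In Python, from cell import telemetry, eyes, env, models gives the robot as it stands. The module is installed in compiled form; this text tells all that it offers.
- The arm moves only by the tool drive_tool, never from a script. Its arguments are lists of equal length, an entry for each row: "angular": the turn, a rotation vector about the tool's x, y, z in rad, a list of three; "delta_pos": the shift along the tool's x, y, z in cm, a list of three; "gripper": the finger opening in cm, from 0 to 8.7. A call has 1 to 20 rows; each row shifts and turns the commanded pose from where the row before left it, along the tool's axes as they then stand; what a row does not reach is not made up. A row lasts 1/10 s, in which the tool goes at most 50 mm and 8.59 degrees, less where a joint would pass 70% of its speed; a pose out of reach is approached as far as the arm can. A call with a gripper value outside its range is refused whole. The fingers move at their own pace and stop on an object; "squeeze" is the grip in N (left out, the last holds). Time passes only in rows, so rows that do not move let the fingers close. It gives the time, the measured TCP pose, the force, the opening and the grip force at its end, in the units of the state.
- telemetry.get_obs(): the state, without advancing time (a new reading comes with each control period).
- eyes.read_camera(name): name is "scene" or "top" or "wrist"; returns a dict with "pixels" (420x560x3 uint8, red, green, blue), "mtx" (3x3 intrinsics, pixels), "origin" and "orientation" of the camera in the world. Camera axes: x right, y down, z forward; pixel columns grow to the right and rows downward; lengths in m; the calibration is good to about 2 mm. A picture is of the moment at which its call begins. There is no depth.
- env.sign_off(): hands the job in; it is judged then, once.
Trained networks look in a picture, given as the dict that the camera call returned (one of the last four; its "shot" number tells which), for a name from the list of things; names that differ only in an ending like _2 or _b are one class to them, and where a whole thing is asked for, a point or a joint stands for the part that bears it (a point fixed in the world has none). Each returns a list of dicts, best first, with "p" (0 to 1); they miss things now and then, are a little off and sometimes report something else, mostly with a low value. They report only what shows in the picture. A call takes as long as a camera call. They do not tell look-alikes from the thing itself.
- models.search_frame(picture, target): "centre" ([column, row] in pixels, amid what is visible of it).
- models.cut_out(picture, target): "pixels" (420x560 bool, what is visible of it) and "centre" ([column, row] in pixels, amid what is visible of it).
The state is a dict: "time_s": time; "qpos": joint angles; "joint_velocities": joint speeds; "effort": joint torques, N m; "tool_pos": TCP position; "tool_rot": TCP orientation; "force": force on the tool from outside, world axes, zero at the start; "wrist_torque": the same for the moment, N m; "grip_width": finger opening in m; "grasp_force": force on a finger pad.
Only numpy, scipy, OpenCV 4.12 (cv2) and the standard library are available. Lean on these libraries where they do the work, as an engineer would, in place of code of your own. Each camera call takes 0.05 s, during which the arm holds its last target. There are 200 camera calls.

## Working session

There is one attempt and no reset: what is moved stays moved. The work goes in short steps, Python scripts to look and compute and a tool call to move; the robot and the scene stay as the last step left them, time stands still between calls to the robot, and variables do not carry over. Pictures are saved under pics/ and viewed, at most 10 in all, crops included, and the job is handed in when it is done.

Besides the shell and the picture viewer there is one more tool, called after "Call:" by a JSON object that holds its "method" and its "body". drive_tool: Moves the arm, as the interface text tells. Its arguments: {"type":"object","properties":{"angular":{"type":"array","items":{"type":"array","items":{"type":"number"}}},"delta_pos":{"type":"array","items":{"type":"array","items":{"type":"number"}}},"gripper":{"type":"array","items":{"type":"number"}},"squeeze":{"type":"number"}},"required":["angular","delta_pos","gripper"]}

```bash
mkdir -p pics
cat > h.py <<'E'
import numpy as np, cv2
from scipy.spatial.transform import Rotation as R
from cell import telemetry, eyes, env, models
def camR(p):
    o=np.array(p["orientation"],float)
    return o if o.shape==(3,3) else (R.from_euler('xyz',o,degrees=True).as_matrix() if o.size==3 else R.from_quat(o).as_matrix())
def ray(p,uv,z):
    d=camR(p)@np.linalg.inv(np.array(p["mtx"]))@np.array([uv[0],uv[1],1.]);o=np.array(p["origin"])
    return o+d*(z-o[2])/d[2]
def proj(p,X):
    q=np.array(p["mtx"])@(camR(p).T@(np.asarray(X)-np.array(p["origin"])));return q[:2]/q[2]
def save(p,n,crop=None,s=1):
    im=p["pixels"][:,:,::-1]
    if crop: im=im[crop[1]:crop[3],crop[0]:crop[2]]
    cv2.imwrite(n,cv2.resize(im,None,fx=s,fy=s,interpolation=cv2.INTER_CUBIC))
E
python3 - <<'E'
from h import *
print(telemetry.get_obs(),env.finger_overhang)
for n in["top","scene"]:
    p=eyes.read_camera(n);save(p,f"pics/{n}0.png");print(n,p["mtx"],p["origin"],p["orientation"])
    for t in["case","sheet","angle","channel","bearing","spacer","scale_pan"]:
        try:
            for d in models.cut_out(p,t)[:4]:
                r=cv2.minAreaRect(np.argwhere(d["pixels"])[:,::-1].astype(np.float32))
                print(t,round(d["p"],2),np.round(d["centre"]),np.round(np.array(r[0]+r[1]+(r[2],))))
        except Exception as e: print(t,e)
E
```

```text
{'time_s': 0.0, 'qpos': array([-63.53629978,  18.43763149,  -4.016378  ,  83.17554901,
         1.29659199,  78.54037497,  -3.25918148]), 'joint_velocities': array([-0.04719936, -0.05708523,  0.15023223,  0.01757145, -0.03920053,
       -0.06252821,  0.10595591]), 'effort': array([ 8.31071811e-04, -4.91294646e+01, -4.03444497e-01, -3.12522268e+01,
       -6.39612903e-02,  4.38763504e-02,  1.89925127e-04]), 'tool_pos': array([0.28122115, 0.58536434, 0.20497218]), 'tool_rot': array([-1.79891781e+02,  7.08176815e-03,  1.54348010e+02]), 'force': array([ 0.75084745, -0.36753213,  0.30657883]), 'wrist_torque': array([ 0.00533719,  0.01717574, -0.01383503]), 'grasp_force': 0.0, 'grip_width': 0.08664274078185359} 0.014
top [[452.24922767   0.         273.88914613]
 [  0.         452.24922767 211.82804005]
 [  0.           0.           1.        ]] [ 0.46152806 -0.01933234  0.95691259] [-173.32060702    2.19040229  -91.54444649]
case 0.95 [210. 119.] [211. 117.  25.  30.  73.]
case 0.81 [210. 322.] [210. 324.  25.  31.  90.]
case 0.71 [248. 200.] [246. 198.  31.  24.  90.]
case 0.6 [344. 243.
[... 560 characters left out ...]
1.        ]] [1.53607262 0.3011348  0.94757835] [-132.04133646   -0.5943282   107.50997133]
case 0.79 [352. 180.] [350. 181.  24.  15.  13.]
case 0.76 [238. 197.] [238. 195.  19.  20.  63.]
case 0.66 [218. 236.] [217. 240.  28.  21.  35.]
case 0.6 [300. 229.] [298. 231.  20.  14.  14.]
sheet 0.86 [307. 224.] [298. 234.  89.  78.  22.]
angle 0.88 [310. 239.] [312. 236.  14.  32.  20.]
channel 0.7 [279. 228.] [280. 230.  14.  33.  27.]
channel 0.25 [310. 237.] [313. 237.  13.  32.  27.]
bearing 0.78 [292. 248.] [290. 247.  23.  21.  17.]
spacer 0.64 [306. 255.] [306. 257.  14.  15.  90.]
scale_pan 0.95 [167. 177.] [164. 178.  63.  46.   9.]
scale_pan 0.65 [309. 226.] [298. 234.  90.  78.  22.]
```

Run:
```python
from h import *
p=eyes.read_camera("top");save(p,"pics/top1.png",(180,90,500,330),2.5)
def m(t,i,z):
    d=models.cut_out(p,t)[i];r=cv2.minAreaRect(np.argwhere(d["pixels"])[:,::-1].astype(np.float32))
    b=[ray(p,c,z) for c in cv2.boxPoints(r)];print(t,d["centre"],np.round(np.mean(b,0),4),[np.round(c[:2],4).tolist() for c in b])
m("case",2,.025);m("angle",0,.031);m("channel",0,.031);m("bearing",0,.033);m("spacer",0,.019);m("scale_pan",0,.04)
for i in(0,1): m("sheet",i,.003)
```

```text
case [208.8, 116.1] [0.7797 0.1418 0.025 ] [[0.7979, 0.1797], [0.814, 0.1182], [0.7615, 0.1041], [0.7455, 0.1652]]
angle [224.1, 194.2] [0.6106 0.1118 0.031 ] [[0.6543, 0.1259], [0.6532, 0.0965], [0.567, 0.0979], [0.5679, 0.127]]
channel [267.4, 197.4] [0.6059 0.0282 0.031 ] [[0.5638, 0.0479], [0.6502, 0.0433], [0.6479, 0.0083], [0.5617, 0.0132]]
bearing [246.4, 167.8] [0.6572 0.0679 0.033 ] [[0.6804, 0.0937], [0.6785, 0.0413], [0.634, 0.0423], [0.6358, 0.0944]]
spacer [222.7, 167.6] [0.6747 0.1158 0.019 ] [[0.6916, 0.1338], [0.6903, 0.0974], [0.6579, 0.098], [0.6591, 0.1342]]
scale_pan [452.1, 241.8] [ 0.4991 -0.3395  0.04  ] [[0.5762, -0.2607], [0.5918, -0.4078], [0.4222, -0.4167], [0.4064, -0.273]]
sheet [247.7, 222.5] [0.5944 0.0734 0.003 ] [[0.4717, 0.1887], [0.731, 0.1792], [0.7157, -0.0452], [0.4593, -0.029]]
sheet [247.3, 199.5] [0.6082 0.073  0.003 ] [[0.6416, 0.1003], [0.6396, 0.0443], [0.5749, 0.0458], [0.5766, 0.1014]]
```

View pics/top1.png

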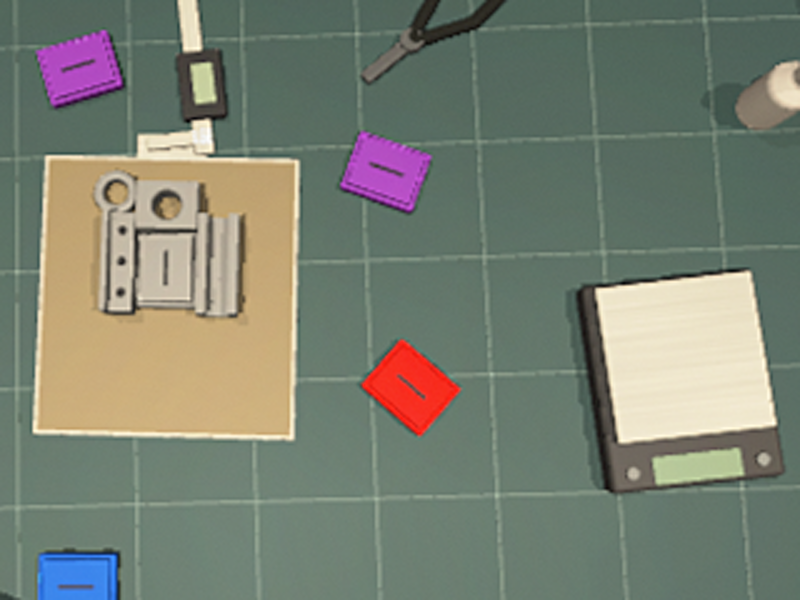

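The top view shows the grey cluster on the sheet. In crop pixels, the things that could be taken for the case are:
- purple at (80,68) and (385,172)
- red at (410,387)
- blue at (80,575)
- the grey slab with a slot at (166,270), between the angle (left), channel (right), bearing (top) and the open bottom

I choose the grey one. The scale is on the robot's right at (690,355).

Run:
```python
from h import *
p=eyes.read_camera("top");save(p,"pics/crop2.png",(205,150,285,225),8)
f=lambda c,z:np.array([ray(p,(180+a/2.5-.3,90+b/2.5-.3),z) for a,b in c])
S=f([(46,156),(299,159),(293,438),(35,432)],.003);P=f([(596,289),(750,270),(777,427),(619,443)],.04)
for C in(S,P):
    print(np.round(C[:,:2],4).tolist(),np.round(C.mean(0),4),"len",[round(np.linalg.norm(C[i]-C[(i+1)%4]),4) for i in range(4)])
    for i,j in((3,0),(2,1)):
        d=C[i*1]-C[j]; d=C[j]-C[i]; print("yaw x",np.degrees(np.arctan2(d[1],d[0])))
    for i,j in((1,0),(2,3)):
        d=C[j]-C[i]; print("yaw from y",np.degrees(np.arctan2(d[1],d[0]))-90)
```

```text
[[0.7101, 0.1753], [0.6994, -0.044], [0.461, -0.031], [0.4719, 0.1864]] [0.5856 0.0717 0.003 ] len [np.float64(0.2196), np.float64(0.2388), np.float64(0.2177), np.float64(0.2384)]
yaw x -2.6688344594276607
yaw x -3.121859719637199
yaw from y -2.7880523796440997
yaw from y -2.8688352781685182
[[0.574, -0.2791], [0.5855, -0.4027], [0.4593, -0.4138], [0.4501, -0.2893]] [ 0.5172 -0.3462  0.04  ] len [np.float64(0.1242), np.float64(0.1266), np.float64(0.1248), np.float64(0.1243)]
yaw x 4.714032811427132
yaw x 5.028868858123675
yaw from y 5.312687822108558
yaw from y 4.252273753243273
```

View pics/crop2.png

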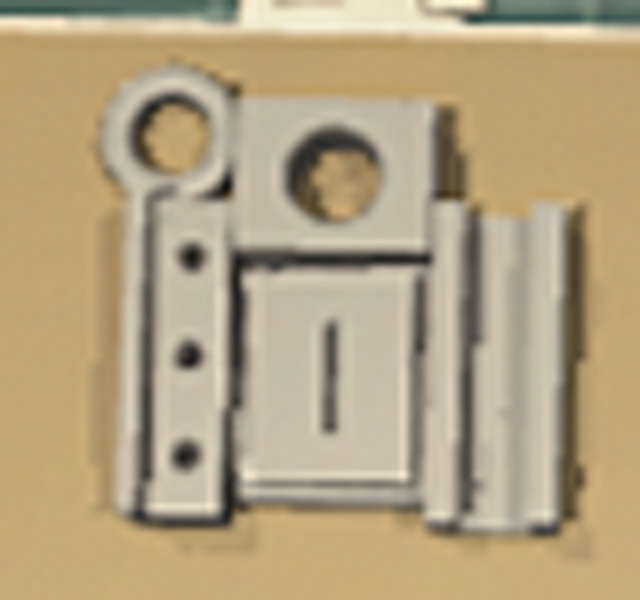

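Crop: the slab, with its slot at (330,376), is centred near (328,376) and boxed in by the angle, bearing and channel. It is grey, so it is the right part. Sheet yaw is about -2.9°, so I expect the case near (0.606, 0.071).

Call:
{"method": "drive_tool", "body": {"angular": [[0, 0, -0.133], [0, 0, -0.133], [0, 0, -0.132], [0, 0, 0], [0, 0, 0], [0, 0, 0], [0, 0, 0], [0, 0, 0], [0, 0, 0], [0, 0, 0], [0, 0, 0], [0, 0, 0], [0, 0, 0], [0, 0, 0], [0, 0, 0], [0, 0, 0], [0, 0, 0], [0, 0, 0], [0, 0, 0]], "delta_pos": [[0, 0, 0], [0, 0, 0], [0, 0, 0], [-2.5, -3.56, 0], [-2.5, -3.56, 0], [-2.5, -3.56, 0], [-2.5, -3.56, 0], [-2.5, -3.56, 0], [-2.5, -3.56, 0], [-2.5, -3.56, 0], [-2.5, -3.56, 0], [-2.5, -3.56, 0], [-2.5, -3.56, 0], [-2.5, -3.56, 0], [-2.5, -3.56, 0], [-2.5, -3.56, 0], [-2.5, -3.56, 0], [0, 0, 0], [0, 0, 0]], "gripper": [0, 0, 0, 0, 0, 0, 0, 0, 0, 0, 0, 0, 0, 0, 0, 0, 0, 0, 0]}}

```text
time_s: 3.2
tool_pos: [0.6065, 0.0694, 0.2059]
tool_rot: [-180.0, -0.0, 177.0]
force: [-0.2, 0.3, 0.6]
grip_width: 0.0004
grasp_force: 0.0
```

Run:
```python
from h import *
o=telemetry.get_obs();print(o["tool_pos"],o["tool_rot"],o["force"],o["qpos"],o["grip_width"],o["time_s"])
p=eyes.read_camera("wrist");print(p["origin"],p["orientation"]);save(p,"pics/w0.png")
for t in("case","angle","channel","bearing"):
    for d in models.cut_out(p,t)[:2]:
        r=cv2.minAreaRect(np.argwhere(d["pixels"])[:,::-1].astype(np.float32));b=[ray(p,c,.026) for c in cv2.boxPoints(r)]
        print(t,d["p"],d["centre"],np.round(np.mean(b,0),4),np.round(r,1) if 0 else r, np.round(ray(p,d["centre"],.026),4))
```

```text
[0.60646387 0.06941376 0.20587773] [-1.79999425e+02 -1.85337820e-02  1.76977225e+02] [-0.20070769  0.29027162  0.59809626] [-22.76001477  13.62956102  16.36428324  89.74197811  -3.90642593
  77.20839015  81.01175759] 0.0003519063223969068 3.2
[0.52719626 0.07396985 0.38326634] [ 1.63255000e+02 -5.70861745e-02  8.69555027e+01]
case 0.88 [127.4, 246.3] [ 0.6763 -0.1089  0.026 ] ((123.19461059570312, 249.3675994873047), (58.229007720947266, 43.37767028808594), 17.10272979736328) [ 0.6722 -0.1034  0.026 ]
case 0.83 [274.7, 177.2] [0.6031 0.0695 0.026 ] ((274.0, 179.0), (58.0, 48.0), 90.0) [0.6003 0.0704 0.026 ]
angle 0.97 [309.6, 183.4] [0.6124 0.1092 0.026 ] ((310.7067565917969, 184.7630615234375), (27.445941925048828, 79.96736145019531), 1.6365771293640137) [0.6092 0.1081 0.026 ]
channel 0.67 [235.1, 181.2] [0.6064 0.0262 0.026 ] ((234.5, 183.49996948242188), (76.99998474121094, 32.99999237060547), 90.0) [0.6025 0.0272 0.026 ]
bearing 0.6 [276.0, 230.6] [0.6574 0.0666 0.026 ] ((274.0, 226.5), (37.0, 46.0), 90.0) [0.6621 0.0686 0.026 ]
```

View pics/w0.png

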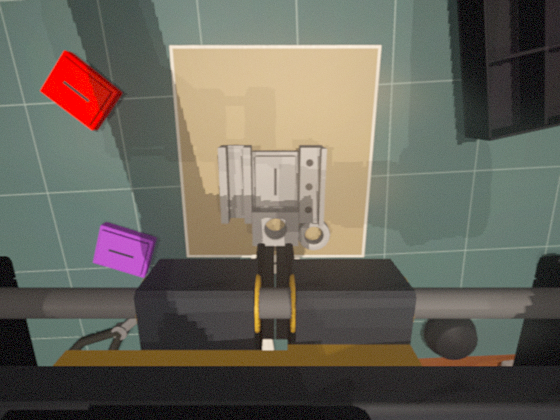

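Wrist view: the slab is at (275,177), between channel and angle, and the fingers are over the middle of it. It agrees with the top view within 3 mm. Descending to just above the highest possible slab.

Call:
{"method": "drive_tool", "body": {"angular": [[0, 0, 0], [0, 0, 0], [0, 0, 0], [0, 0, 0], [0, 0, 0], [0, 0, 0], [0, 0, 0], [0, 0, 0]], "delta_pos": [[0, 0.03, 2.5], [0, 0.03, 4], [0, 0, 4], [0, 0, 3], [0, 0, 1.3], [0, 0, 0.5], [0, 0, 0], [0, 0, 0]], "gripper": [0, 0, 0, 0, 0, 0, 0, 0]}}

```text
time_s: 4.25
tool_pos: [0.6077, 0.0717, 0.055]
tool_rot: [180.0, 0.2, 177.2]
force: [-0.0, -0.9, -0.8]
grip_width: 0.0003
grasp_force: 0.0
```

Call:
{"method": "drive_tool", "body": {"angular": [[0, 0, 0], [0, 0, 0], [0, 0, 0], [0, 0, 0], [0, 0, 0], [0, 0, 0]], "delta_pos": [[0, 0, 0.05], [0, 0, 0.05], [0, 0, 0.05], [0, 0, 0.05], [0, 0, 0.05], [0, 0, 0]], "gripper": [0, 0, 0, 0, 0, 0]}}

```text
time_s: 4.85
tool_pos: [0.6062, 0.0713, 0.0504]
tool_rot: [-180.0, -0.0, 177.1]
force: [-0.6, 0.1, -0.0]
grip_width: 0.0005
grasp_force: 0.0
```

Call:
{"method": "drive_tool", "body": {"angular": [[0, 0, 0], [0, 0, 0], [0, 0, 0], [0, 0, 0], [0, 0, 0], [0, 0, 0]], "delta_pos": [[0, 0, 0.1], [0, 0, 0.1], [0, 0, 0.1], [0, 0, 0.1], [0, 0, 0.05], [0, 0, 0]], "gripper": [0, 0, 0, 0, 0, 0]}}

```text
time_s: 5.45
tool_pos: [0.6062, 0.0713, 0.0459]
tool_rot: [-180.0, -0.0, 177.1]
force: [0.5, -0.1, -0.8]
grip_width: 0.0004
grasp_force: 0.0
```

Call:
{"method": "drive_tool", "body": {"angular": [[0, 0, 0], [0, 0, 0], [0, 0, 0], [0, 0, 0], [0, 0, 0]], "delta_pos": [[0, 0, 0.05], [0, 0, 0.05], [0, 0, 0.05], [0, 0, 0], [0, 0, 0]], "gripper": [0, 0, 0, 0, 0]}}

```text
time_s: 5.95
tool_pos: [0.6063, 0.0713, 0.0446]
tool_rot: [180.0, 0.0, 177.2]
force: [-0.3, 0.0, -0.6]
grip_width: 0.0006
grasp_force: 0.0
```

Call:
{"method": "drive_tool", "body": {"angular": [[0, 0, 0], [0, 0, 0], [0, 0, 0], [0, 0, 0], [0, 0, 0]], "delta_pos": [[0, 0, 0.05], [0, 0, 0.05], [0, 0, 0.05], [0, 0, 0.05], [0, 0, 0]], "gripper": [0, 0, 0, 0, 0]}}

```text
time_s: 6.45
tool_pos: [0.6062, 0.0713, 0.0425]
tool_rot: [-180.0, -0.0, 177.1]
force: [0.7, 0.3, -0.2]
grip_width: 0.0008
grasp_force: 0.0
```

Call:
{"method": "drive_tool", "body": {"angular": [[0, 0, 0], [0, 0, 0], [0, 0, 0], [0, 0, 0], [0, 0, 0]], "delta_pos": [[0, 0, 0.05], [0, 0, 0.05], [0, 0, 0.05], [0, 0, 0.05], [0, 0, 0]], "gripper": [0, 0, 0, 0, 0]}}

```text
time_s: 6.95
tool_pos: [0.6062, 0.0713, 0.0405]
tool_rot: [180.0, -0.0, 177.1]
force: [-1.0, -0.0, 0.2]
grip_width: 0.0001
grasp_force: 0.0
```

Call:
{"method": "drive_tool", "body": {"angular": [[0, 0, 0], [0, 0, 0], [0, 0, 0], [0, 0, 0], [0, 0, 0]], "delta_pos": [[0, 0, 0.05], [0, 0, 0.05], [0, 0, 0.05], [0, 0, 0.05], [0, 0, 0]], "gripper": [0, 0, 0, 0, 0]}}

```text
time_s: 7.45
tool_pos: [0.6062, 0.0714, 0.0385]
tool_rot: [180.0, -0.0, 177.2]
force: [-0.3, -0.1, 0.8]
grip_width: 0.0007
grasp_force: 0.0
```

Call:
{"method": "drive_tool", "body": {"angular": [[0, 0, 0], [0, 0, 0], [0, 0, 0], [0, 0, 0], [0, 0, 0]], "delta_pos": [[0, 0, 0.05], [0, 0, 0.05], [0, 0, 0.05], [0, 0, 0.05], [0, 0, 0]], "gripper": [0, 0, 0, 0, 0]}}

```text
time_s: 7.95
tool_pos: [0.6062, 0.0713, 0.0365]
tool_rot: [180.0, -0.0, 177.1]
force: [0.3, 0.0, 0.4]
grip_width: 0.0004
grasp_force: 0.0
```

Call:
{"method": "drive_tool", "body": {"angular": [[0, 0, 0], [0, 0, 0], [0, 0, 0], [0, 0, 0], [0, 0, 0]], "delta_pos": [[0, 0, 0.05], [0, 0, 0.05], [0, 0, 0.05], [0, 0, 0], [0, 0, 0]], "gripper": [0, 0, 0, 0, 0]}}

```text
time_s: 8.45
tool_pos: [0.6063, 0.0713, 0.0351]
tool_rot: [180.0, 0.0, 177.1]
force: [0.3, -0.3, 0.2]
grip_width: 0.0005
grasp_force: 0.0
```

Call:
{"method": "drive_tool", "body": {"angular": [[0, 0, 0], [0, 0, 0], [0, 0, 0], [0, 0, 0]], "delta_pos": [[0, 0, 0.05], [0, 0, 0.05], [0, 0, 0], [0, 0, 0]], "gripper": [0, 0, 0, 0]}}

```text
time_s: 8.85
tool_pos: [0.6062, 0.0713, 0.034]
tool_rot: [180.0, -0.0, 177.1]
force: [0.4, -1.2, -0.1]
grip_width: 0.0007
grasp_force: 0.0
```

Call:
{"method": "drive_tool", "body": {"angular": [[0, 0, 0], [0, 0, 0], [0, 0, 0], [0, 0, 0]], "delta_pos": [[0, 0, 0.05], [0, 0, 0.05], [0, 0, 0], [0, 0, 0]], "gripper": [0, 0, 0, 0]}}

```text
time_s: 9.25
tool_pos: [0.6063, 0.0713, 0.033]
tool_rot: [180.0, -0.0, 177.1]
force: [0.0, 0.5, -0.4]
grip_width: 0.0003
grasp_force: 0.0
```

Run:
```python
from h import *
o=telemetry.get_obs();print(env.finger_overhang,o["tool_pos"],o["force"])
p=eyes.read_camera("wrist");save(p,"pics/w1.png",(150,60,430,270),2.8)
print(np.round([proj(p,[.6063,.0713,z]) for z in(.019,.03)]))
```

```text
0.014 [0.60625866 0.07132415 0.03303952] [ 0.04749574  0.48402233 -0.36907461]
[[274. 242.]
 [274. 249.]]
```

View pics/w1.png

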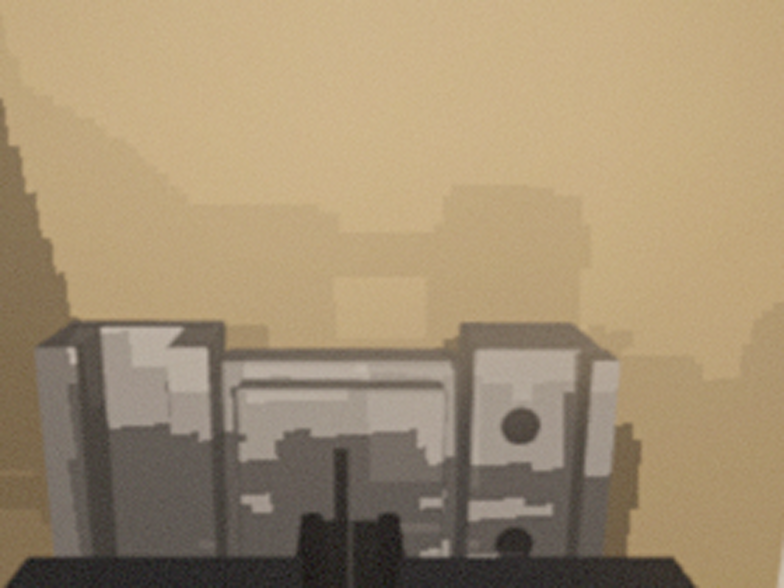

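Wrist crop: the closed fingertips (350,525) are centred on the slab's slot (340,470), in the low pocket between channel and angle. No contact yet, so it is a thin slab; carrying on down gently.

Call:
{"method": "drive_tool", "body": {"angular": [[0, 0, 0], [0, 0, 0], [0, 0, 0], [0, 0, 0]], "delta_pos": [[0, 0, 0.05], [0, 0, 0.05], [0, 0, 0], [0, 0, 0]], "gripper": [0, 0, 0, 0]}}

```text
time_s: 9.7
tool_pos: [0.6063, 0.0713, 0.0321]
tool_rot: [180.0, 0.0, 177.1]
force: [0.6, -0.9, -1.0]
grip_width: 0.0008
grasp_force: 0.0
```

Call:
{"method": "drive_tool", "body": {"angular": [[0, 0, 0], [0, 0, 0], [0, 0, 0], [0, 0, 0]], "delta_pos": [[0, 0, 0.05], [0, 0, 0.05], [0, 0, 0], [0, 0, 0]], "gripper": [0, 0, 0, 0]}}

```text
time_s: 10.1
tool_pos: [0.6063, 0.0713, 0.031]
tool_rot: [180.0, 0.0, 177.1]
force: [-0.1, 0.7, 0.3]
grip_width: 0.0003
grasp_force: 0.0
```

Call:
{"method": "drive_tool", "body": {"angular": [[0, 0, 0], [0, 0, 0], [0, 0, 0], [0, 0, 0]], "delta_pos": [[0, 0, 0.05], [0, 0, 0.05], [0, 0, 0], [0, 0, 0]], "gripper": [0, 0, 0, 0]}}

```text
time_s: 10.5
tool_pos: [0.6063, 0.0713, 0.0301]
tool_rot: [180.0, 0.0, 177.1]
force: [-0.4, -0.4, -0.2]
grip_width: 0.0005
grasp_force: 0.0
```

Run:
```python
from h import *
o=telemetry.get_obs();T=o["tool_pos"];print(T,o["force"])
p=eyes.read_camera("wrist");save(p,"pics/w2.png",(225,170,325,270),6)
for dx in(0,-.0095):print(dx,[(z,np.round((proj(p,[T[0]+dx,T[1],z])-[225,170])*6).tolist()) for z in(.016,.021,.026,.031,.036)])
```

```text
[0.60627634 0.07130894 0.03006354] [-0.37818283 -0.42046921 -0.24851274]
0 [(0.016, [293.0, 429.0]), (0.021, [293.0, 448.0]), (0.026, [293.0, 468.0]), (0.031, [293.0, 489.0]), (0.036, [292.0, 512.0])]
-0.0095 [(0.016, [288.0, 342.0]), (0.021, [288.0, 359.0]), (0.026, [288.0, 377.0]), (0.031, [287.0, 397.0]), (0.036, [287.0, 417.0])]
```

View pics/w2.png

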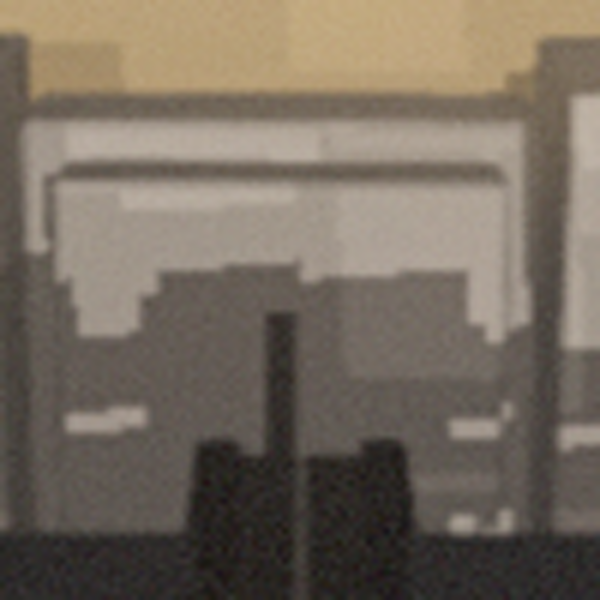

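Crop: the fingertip edge (300,455) is still above the slab and not touching. Its height by projection is uncertain, but contact should be close. Keeping the small steps.

Call:
{"method": "drive_tool", "body": {"angular": [[0, 0, 0], [0, 0, 0], [0, 0, 0], [0, 0, 0]], "delta_pos": [[0, 0, 0.05], [0, 0, 0.05], [0, 0, 0.05], [0, 0, 0]], "gripper": [0, 0, 0, 0]}}

```text
time_s: 10.95
tool_pos: [0.6062, 0.0713, 0.0285]
tool_rot: [180.0, -0.0, 177.1]
force: [0.5, 0.4, 0.1]
grip_width: 0.0006
grasp_force: 0.0
```

Call:
{"method": "drive_tool", "body": {"angular": [[0, 0, 0], [0, 0, 0], [0, 0, 0], [0, 0, 0]], "delta_pos": [[0, 0, 0.05], [0, 0, 0.05], [0, 0, 0.05], [0, 0, 0]], "gripper": [0, 0, 0, 0]}}

```text
time_s: 11.35
tool_pos: [0.6062, 0.0714, 0.027]
tool_rot: [180.0, -0.0, 177.2]
force: [0.6, -0.3, -0.4]
grip_width: 0.0005
grasp_force: 0.0
```

Call:
{"method": "drive_tool", "body": {"angular": [[0, 0, 0], [0, 0, 0], [0, 0, 0], [0, 0, 0]], "delta_pos": [[0, 0, 0.05], [0, 0, 0.05], [0, 0, 0.05], [0, 0, 0]], "gripper": [0, 0, 0, 0]}}

```text
time_s: 11.75
tool_pos: [0.6062, 0.0713, 0.0255]
tool_rot: [-180.0, -0.0, 177.2]
force: [-0.2, -0.3, -0.7]
grip_width: 0.0007
grasp_force: 0.0
```

Run:
```python
from h import *
o=telemetry.get_obs();T=o["tool_pos"];print(T,o["force"],o["wrist_torque"])
p=eyes.read_camera("scene");save(p,"pics/s1.png",(230,170,370,275),5.6)
print([(z,np.round((proj(p,[T[0],T[1],z])-[230,170])*5.6).tolist()) for z in(.0115,.021,.03,.05,.08)])
```

```text
[0.60619566 0.07131513 0.02547673] [-0.24089868 -0.25494163 -0.67861785] [ 0.0838499   0.05053353 -0.03826821]
[(0.0115, [385.0, 366.0]), (0.021, [386.0, 351.0]), (0.03, [387.0, 337.0]), (0.05, [388.0, 304.0]), (0.08, [391.0, 254.0])]
```

View pics/s1.png

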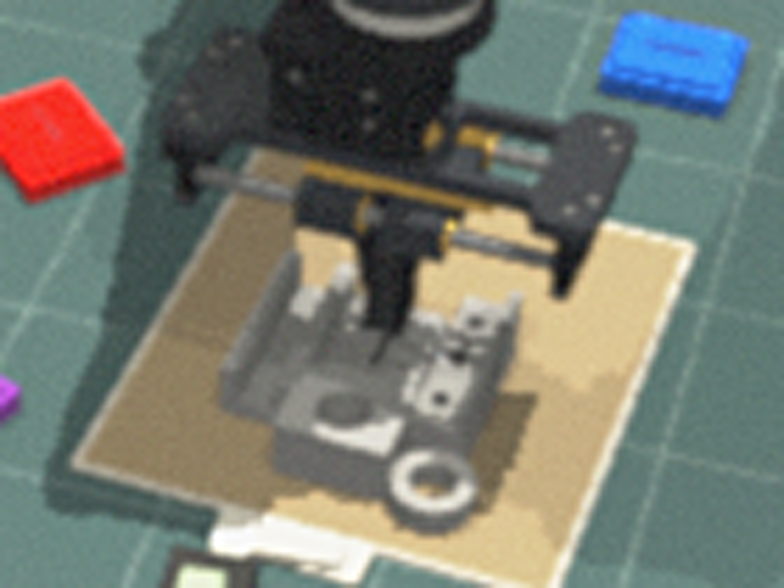

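Scene crop: the fingertip (385,330) is still about 1 cm above the slab by projection, with a gap at the slot (378,350). So the tips sit higher than the stated overhang suggests. I will keep lowering by feel.

Call:
{"method": "drive_tool", "body": {"angular": [[0, 0, 0], [0, 0, 0], [0, 0, 0], [0, 0, 0], [0, 0, 0]], "delta_pos": [[0, 0, 0.05], [0, 0, 0.05], [0, 0, 0.05], [0, 0, 0.05], [0, 0, 0]], "gripper": [0, 0, 0, 0, 0]}}

```text
time_s: 12.3
tool_pos: [0.6062, 0.0713, 0.0235]
tool_rot: [-180.0, -0.0, 177.1]
force: [-0.2, -0.1, -1.0]
grip_width: 0.0004
grasp_force: 0.0
```

Call:
{"method": "drive_tool", "body": {"angular": [[0, 0, 0], [0, 0, 0], [0, 0, 0], [0, 0, 0], [0, 0, 0]], "delta_pos": [[0, 0, 0.05], [0, 0, 0.05], [0, 0, 0.05], [0, 0, 0.05], [0, 0, 0]], "gripper": [0, 0, 0, 0, 0]}}

```text
time_s: 12.8
tool_pos: [0.6062, 0.0714, 0.0215]
tool_rot: [180.0, -0.0, 177.2]
force: [0.1, 0.3, 0.7]
grip_width: 0.0006
grasp_force: 0.0
```

Call:
{"method": "drive_tool", "body": {"angular": [[0, 0, 0], [0, 0, 0], [0, 0, 0], [0, 0, 0], [0, 0, 0]], "delta_pos": [[0, 0, 0.05], [0, 0, 0.05], [0, 0, 0.05], [0, 0, 0.05], [0, 0, 0]], "gripper": [0, 0, 0, 0, 0]}}

```text
time_s: 13.3
tool_pos: [0.6062, 0.0713, 0.0194]
tool_rot: [-180.0, -0.0, 177.1]
force: [0.6, 0.1, -0.0]
grip_width: 0.0005
grasp_force: 0.0
```

Call:
{"method": "drive_tool", "body": {"angular": [[0, 0, 0], [0, 0, 0], [0, 0, 0], [0, 0, 0], [0, 0, 0]], "delta_pos": [[0, 0, 0.05], [0, 0, 0.05], [0, 0, 0.05], [0, 0, 0.05], [0, 0, 0]], "gripper": [0, 0, 0, 0, 0]}}

```text
time_s: 13.8
tool_pos: [0.6062, 0.0713, 0.0175]
tool_rot: [180.0, -0.0, 177.1]
force: [0.3, -0.5, 0.5]
grip_width: 0.0004
grasp_force: 0.0
```

Call:
{"method": "drive_tool", "body": {"angular": [[0, 0, 0], [0, 0, 0], [0, 0, 0], [0, 0, 0], [0, 0, 0]], "delta_pos": [[0, 0, 0.05], [0, 0, 0.05], [0, 0, 0.05], [0, 0, 0.05], [0, 0, 0]], "gripper": [0, 0, 0, 0, 0]}}

```text
time_s: 14.3
tool_pos: [0.6062, 0.0713, 0.0155]
tool_rot: [180.0, -0.0, 177.1]
force: [0.2, 0.1, 0.5]
grip_width: 0.0005
grasp_force: 0.0
```

Run:
```python
from h import *
o=telemetry.get_obs();T=o["tool_pos"];print(T,o["force"],o["effort"])
p=eyes.read_camera("scene");q=eyes.read_camera("wrist")
a=cv2.resize(p["pixels"][200:260,255:335,::-1],None,fx=5,fy=5,interpolation=2);b=cv2.resize(q["pixels"][180:255,225:325,::-1],(400,300),interpolation=2)
cv2.imwrite("pics/s2.png",np.hstack([a,b]))
print([(z,np.round((proj(p,[T[0],T[1],z])-[255,200])*5).tolist()) for z in(.001,.0115,.021,.03)])
print([(z,np.round((proj(q,[T[0],T[1],z])-[225,180])*4).tolist()) for z in(.001,.0115,.021,.03)])
```

```text
[0.60622317 0.07131148 0.01548315] [0.2257094  0.11113451 0.5238283 ] [ 4.87570025e-03 -4.73140776e+01  3.57492618e+00 -2.65035117e+01
  3.31010262e-02  7.06321257e-02  1.04759078e-03]
[(0.001, [218.0, 192.0]), (0.0115, [219.0, 177.0]), (0.021, [220.0, 164.0]), (0.03, [220.0, 151.0])]
[(0.001, [195.0, 244.0]), (0.0115, [195.0, 272.0]), (0.021, [195.0, 299.0]), (0.03, [195.0, 328.0])]
```

View pics/s2.png

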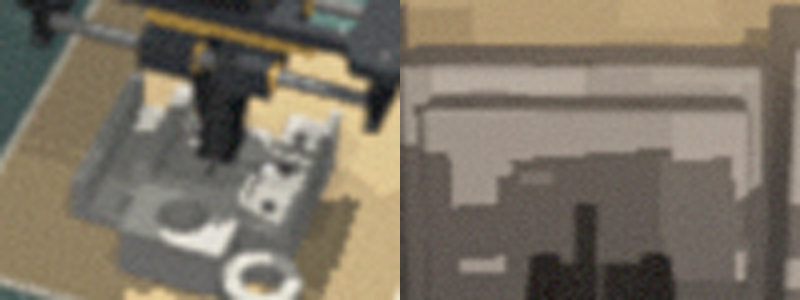

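Both crops: the tip (left 218,157) is now within a few mm of the slab, still without touching. Continuing by feel.

Call:
{"method": "drive_tool", "body": {"angular": [[0, 0, 0], [0, 0, 0], [0, 0, 0], [0, 0, 0], [0, 0, 0]], "delta_pos": [[0, 0, 0.05], [0, 0, 0.05], [0, 0, 0.05], [0, 0, 0.05], [0, 0, 0]], "gripper": [0, 0, 0, 0, 0]}}

```text
time_s: 14.9
tool_pos: [0.6062, 0.0713, 0.0135]
tool_rot: [-180.0, -0.0, 177.1]
force: [-0.6, -1.0, 0.4]
grip_width: 0.0006
grasp_force: 0.0
```

Call:
{"method": "drive_tool", "body": {"angular": [[0, 0, 0], [0, 0, 0], [0, 0, 0], [0, 0, 0], [0, 0, 0]], "delta_pos": [[0, 0, 0.05], [0, 0, 0.05], [0, 0, 0.05], [0, 0, 0], [0, 0, 0]], "gripper": [0, 0, 0, 0, 0]}}

```text
time_s: 15.4
tool_pos: [0.6063, 0.0713, 0.0121]
tool_rot: [180.0, 0.0, 177.1]
force: [-0.4, -0.2, -0.2]
grip_width: 0.0003
grasp_force: 0.0
```

Call:
{"method": "drive_tool", "body": {"angular": [[0, 0, 0], [0, 0, 0], [0, 0, 0], [0, 0, 0], [0, 0, 0]], "delta_pos": [[0, 0, 0.05], [0, 0, 0.05], [0, 0, 0.05], [0, 0, 0], [0, 0, 0]], "gripper": [0, 0, 0, 0, 0]}}

```text
time_s: 15.9
tool_pos: [0.6063, 0.0713, 0.0106]
tool_rot: [180.0, 0.0, 177.1]
force: [-0.6, -0.0, -0.2]
grip_width: 0.0001
grasp_force: 0.0
```

Call:
{"method": "drive_tool", "body": {"angular": [[0, 0, 0], [0, 0, 0], [0, 0, 0], [0, 0, 0]], "delta_pos": [[0, 0, 0.05], [0, 0, 0.05], [0, 0, 0.05], [0, 0, 0]], "gripper": [0, 0, 0, 0]}}

```text
time_s: 16.3
tool_pos: [0.6062, 0.0713, 0.009]
tool_rot: [180.0, -0.0, 177.1]
force: [-0.4, -1.0, 0.3]
grip_width: 0.0007
grasp_force: 0.0
```

Call:
{"method": "drive_tool", "body": {"angular": [[0, 0, 0], [0, 0, 0], [0, 0, 0], [0, 0, 0], [0, 0, 0]], "delta_pos": [[0, 0, 0.05], [0, 0, 0.05], [0, 0, 0.05], [0, 0, 0.05], [0, 0, 0]], "gripper": [0, 0, 0, 0, 0]}}

```text
time_s: 16.8
tool_pos: [0.6072, 0.0714, 0.0088]
tool_rot: [180.0, 0.1, 177.1]
force: [-2.3, -0.5, 8.5]
grip_width: 0.0005
grasp_force: 4.4
```

Contact on the slab with 8.5 N. I'll add a little press, then start the drag and check.

Call:
{"method": "drive_tool", "body": {"angular": [[0, 0, 0], [0, 0, 0], [0, 0, 0], [0, 0, 0], [0, 0, 0], [0, 0, 0], [0, 0, 0]], "delta_pos": [[0, 0, 0.04], [0, 0, 0], [0.1, 0, 0], [0.2, 0, 0], [0.3, 0, 0], [0.3, 0, 0], [0.3, 0, 0]], "gripper": [0, 0, 0, 0, 0, 0, 0]}}

```text
time_s: 17.5
tool_pos: [0.597, 0.0721, 0.0088]
tool_rot: [179.9, 0.3, 177.1]
force: [1.6, -0.5, 6.6]
grip_width: 0.0005
grasp_force: 3.3
```

Call:
{"method": "drive_tool", "body": {"angular": [[0, 0, 0], [0, 0, 0], [0, 0, 0], [0, 0, 0], [0, 0, 0]], "delta_pos": [[0, 0, 0.04], [0, 0, 0.04], [0.2, 0, 0], [0.3, 0, 0], [0.3, 0, 0]], "gripper": [0, 0, 0, 0, 0]}}

```text
time_s: 18.0
tool_pos: [0.5901, 0.0725, 0.0088]
tool_rot: [179.9, 0.4, 177.1]
force: [2.1, -0.7, 8.3]
grip_width: 0.0006
grasp_force: 4.5
```

Run:
```python
from h import *
o=telemetry.get_obs();print(o["tool_pos"],o["force"])
for n in("wrist","top"):
    p=eyes.read_camera(n)
    for t in("case","angle","channel","bearing"):
        print(n,t,[(round(d["p"],2),d["centre"],np.round(ray(p,d["centre"],.021)[:2],4).tolist()) for d in models.cut_out(p,t)[:5]])
save(p,"pics/t3.png")
```

```text
[0.59012284 0.07251741 0.00879325] [ 2.06995209 -0.70985123  8.28377058]
wrist case [(0.75, [270.7, 221.7], [0.5679, 0.072]), (0.67, [345.9, 235.9], [0.5779, 0.1113])]
wrist angle [(0.68, [344.8, 237.7], [0.5789, 0.1107])]
wrist channel [(0.73, [188.1, 232.7], [0.5718, 0.0283]), (0.71, [269.5, 222.5], [0.5683, 0.0714])]
wrist bearing [(0.78, [274.5, 341.8], [0.6427, 0.0702]), (0.5, [346.8, 237.8], [0.579, 0.1118])]
top case [(0.77, [334.3, 159.6], [0.6787, -0.1165]), (0.76, [210.0, 119.7], [0.7756, 0.1454]), (0.67, [341.2, 243.2], [0.5028, -0.1232])]
top angle []
top channel []
top bearing []
```

Call:
{"method": "drive_tool", "body": {"angular": [[0, 0, 0], [0, 0, 0], [0, 0, 0], [0, 0, 0], [0, 0, 0], [0, 0, 0], [0, 0, 0], [0, 0, 0]], "delta_pos": [[0, 0, 0.04], [0.2, 0, 0], [0.3, 0, 0], [0.3, 0, 0], [0.3, 0, 0], [0.3, 0, 0], [0.3, 0, 0], [0.3, 0, 0]], "gripper": [0, 0, 0, 0, 0, 0, 0, 0]}}

```text
time_s: 19.3
tool_pos: [0.5707, 0.0736, 0.0088]
tool_rot: [179.9, 0.5, 177.1]
force: [2.8, -0.4, 11.4]
grip_width: 0.0003
grasp_force: 5.2
```

Run:
```python
from h import *
p=eyes.read_camera("wrist");q=eyes.read_camera("scene")
a=cv2.resize(p["pixels"][90:300,120:400,::-1],(400,300),interpolation=2);b=cv2.resize(q["pixels"][180:270,245:365,::-1],(400,300),interpolation=2)
cv2.imwrite("pics/w4.png",np.hstack([a,b]))
```

```text
(no output)
```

View pics/w4.png

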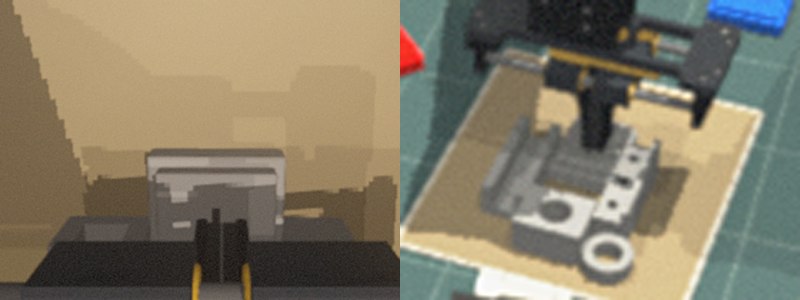

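The view shows the case sliding with the fingertip: in the left half it sticks out past the neighbours at (215,160), and the neighbours look unmoved. Continuing.

Call:
{"method": "drive_tool", "body": {"angular": [[0, 0, 0], [0, 0, 0], [0, 0, 0], [0, 0, 0], [0, 0, 0], [0, 0, 0], [0, 0, 0], [0, 0, 0]], "delta_pos": [[0.2, 0, 0], [0.4, 0, 0], [0.4, 0, 0], [0.4, 0, 0], [0.4, 0, 0], [0.4, 0, 0], [0.4, 0, 0], [0.4, 0, 0]], "gripper": [0, 0, 0, 0, 0, 0, 0, 0]}}

```text
time_s: 20.2
tool_pos: [0.5409, 0.0752, 0.0087]
tool_rot: [179.9, 0.5, 177.1]
force: [2.3, 0.8, 11.0]
grip_width: 0.0002
grasp_force: 5.5
```

Call:
{"method": "drive_tool", "body": {"angular": [[0, 0, 0], [0, 0, 0], [0, 0, 0], [0, 0, 0], [0, 0, 0], [0, 0, 0], [0, 0, 0], [0, 0, 0], [0, 0, 0], [0, 0, 0]], "delta_pos": [[0.2, 0, 0], [0.4, 0, 0], [0.4, 0, 0], [0.4, 0, 0], [0.4, 0, 0], [0.4, 0, 0], [0.3, 0, 0], [0.2, 0, 0], [0.1, 0, 0], [0, 0, 0]], "gripper": [0, 0, 0, 0, 0, 0, 0, 0, 0, 0]}}

```text
time_s: 21.2
tool_pos: [0.5129, 0.0769, 0.0087]
tool_rot: [179.9, 0.5, 177.1]
force: [0.7, 0.7, 11.7]
grip_width: 0.0003
grasp_force: 6.0
```

Call:
{"method": "drive_tool", "body": {"angular": [[0, 0, 0], [0, 0, 0], [0, 0, 0], [0, 0, 0], [0, 0, 0], [0, 0, 0], [0, 0, 0], [0, 0, 0]], "delta_pos": [[0, 0, -0.2], [0, 0, -0.3], [0, 0, -2], [0, 0, -2.5], [0, 0, 0], [0, 0, 0], [0, 0, 0], [0, 0, 0]], "gripper": [0, 0, 0, 8.6, 8.6, 8.6, 8.6, 8.6]}}

```text
time_s: 22.0
tool_pos: [0.5074, 0.076, 0.0543]
tool_rot: [-180.0, -0.1, 177.1]
force: [-0.2, -0.1, -0.5]
grip_width: 0.0323
grasp_force: 0.0
```

Run:
```python
from h import *
o=telemetry.get_obs();T=o["tool_pos"];print(T,o["tool_rot"],o["grip_width"])
p=eyes.read_camera("wrist");save(p,"pics/w5.png")
q=eyes.read_camera("scene")
for n,c in(("w",p),("s",q)):
  for t in("case","angle","channel","bearing"):
    for d in models.cut_out(c,t)[:4]:
        r=cv2.minAreaRect(np.argwhere(d["pixels"])[:,::-1].astype(np.float32))
        print(n,t,round(d["p"],2),np.round(r[0]+r[1]+(r[2],)),np.round(ray(c,r[0],.02)[:2],4))
print([(z,np.round(proj(p,[T[0],T[1],z])).tolist()) for z in(.003,.017,.021,.03)])
```

```text
[0.50735921 0.07597611 0.05428086] [-1.79960214e+02 -1.23781345e-01  1.77144699e+02] 0.03225515541911149
w case 0.85 [274. 230.  90.  77.  90.] [0.5074 0.0757]
w case 0.71 [  9. 231.  59.  53.  36.] [ 0.4989 -0.1022]
w case 0.61 [384.   2.   5. 106.  90.] [0.3755 0.1442]
w angle 0.62 [316. 334.  22.  30.   0.] [0.5912 0.1031]
w channel 0.74 [232. 336.  27.  19.  90.] [0.5894 0.0402]
w channel 0.29 [273. 256. 316. 185.  -0.] [0.5268 0.0744]
s case 0.91 [239. 195.  23.  21.  56.] [ 0.5142 -0.1251]
s case 0.83 [309. 212.  19.  23.  27.] [0.5211 0.0755]
s case 0.77 [307. 296.  22.  28.  90.] [0.7946 0.1437]
s case 0.64 [350. 181.  24.  15.  14.] [0.36   0.1502]
s angle 0.71 [313. 237.  13.  33.  27.] [0.6082 0.1087]
s channel 0.93 [280. 231.  15.  32.  30.] [0.614  0.0241]
s channel 0.67 [165. 178.  61.  46.  11.] [ 0.5083 -0.349 ]
s bearing 0.61 [290. 247.  23.  20.  14.] [0.6589 0.0648]
[(0.003, [274.0, 222.0]), (0.017, [274.0, 228.0]), (0.021, [274.0, 230.0]), (0.03, [274.0, 235.0])]
```

View pics/w5.png

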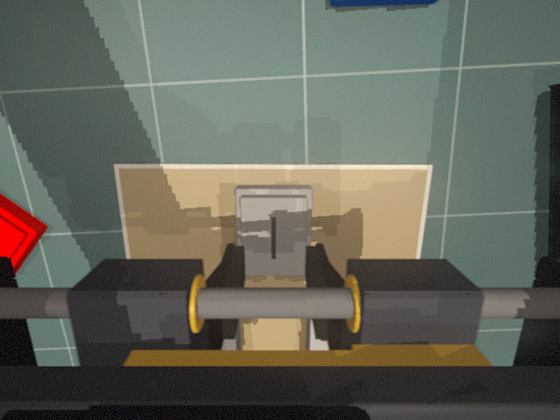

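Wrist view: the case stands clear of the cluster, centred at (274,232), with its slot at (274,238), and the opening fingers straddle it. It lies near (0.510, 0.076). The neighbours are where they were. I'll open fully, shift 3 mm, go down and feel for the sheet.

Call:
{"method": "drive_tool", "body": {"angular": [[0, 0, 0], [0, 0, 0], [0, 0, 0], [0, 0, 0], [0, 0, 0], [0, 0, 0], [0, 0, 0]], "delta_pos": [[-0.3, 0, 0], [0, 0, 0], [0, 0, 0], [0, 0, 0.7], [0, 0, 1.5], [0, 0, 1], [0, 0, 0]], "gripper": [8.6, 8.6, 8.6, 8.6, 8.6, 8.6, 8.6]}}

```text
time_s: 23.2
tool_pos: [0.5097, 0.0757, 0.0216]
tool_rot: [-179.9, -0.2, 177.1]
force: [-1.3, 0.1, -0.4]
grip_width: 0.0858
grasp_force: 0.0
```

Call:
{"method": "drive_tool", "body": {"angular": [[0, 0, 0], [0, 0, 0], [0, 0, 0], [0, 0, 0], [0, 0, 0]], "delta_pos": [[0, 0, 0.1], [0, 0, 0.1], [0, 0, 0.1], [0, 0, 0.1], [0, 0, 0]], "gripper": [8.6, 8.6, 8.6, 8.6, 8.6]}}

```text
time_s: 23.7
tool_pos: [0.5115, 0.0761, 0.0196]
tool_rot: [180.0, 0.0, 177.1]
force: [-0.6, 1.1, -0.5]
grip_width: 0.086
grasp_force: 0.0
```

Call:
{"method": "drive_tool", "body": {"angular": [[0, 0, 0], [0, 0, 0], [0, 0, 0], [0, 0, 0], [0, 0, 0]], "delta_pos": [[0, 0, 0.1], [0, 0, 0.1], [0, 0, 0.1], [0, 0, 0.1], [0, 0, 0]], "gripper": [8.6, 8.6, 8.6, 8.6, 8.6]}}

```text
time_s: 24.2
tool_pos: [0.5112, 0.076, 0.0153]
tool_rot: [-180.0, -0.0, 177.1]
force: [0.0, 0.5, -0.6]
grip_width: 0.0862
grasp_force: 0.0
```

Call:
{"method": "drive_tool", "body": {"angular": [[0, 0, 0], [0, 0, 0], [0, 0, 0], [0, 0, 0], [0, 0, 0], [0, 0, 0]], "delta_pos": [[0, 0, 0.15], [0, 0, 0.15], [0, 0, 0.15], [0, 0, 0.15], [0, 0, 0.1], [0, 0, 0]], "gripper": [8.6, 8.6, 8.6, 8.6, 8.6, 8.6]}}

```text
time_s: 24.8
tool_pos: [0.5113, 0.076, 0.0083]
tool_rot: [-180.0, -0.0, 177.1]
force: [0.5, -0.4, -0.9]
grip_width: 0.086
grasp_force: 0.0
```

Call:
{"method": "drive_tool", "body": {"angular": [[0, 0, 0], [0, 0, 0], [0, 0, 0], [0, 0, 0], [0, 0, 0], [0, 0, 0]], "delta_pos": [[0, 0, 0.15], [0, 0, 0.15], [0, 0, 0.15], [0, 0, 0.15], [0, 0, 0.1], [0, 0, 0]], "gripper": [8.6, 8.6, 8.6, 8.6, 8.6, 8.6]}}

```text
time_s: 25.4
tool_pos: [0.5112, 0.076, 0.0013]
tool_rot: [-180.0, -0.0, 177.1]
force: [-0.3, 0.2, 0.3]
grip_width: 0.0861
grasp_force: 0.0
```

Call:
{"method": "drive_tool", "body": {"angular": [[0, 0, 0], [0, 0, 0], [0, 0, 0], [0, 0, 0], [0, 0, 0]], "delta_pos": [[0, 0, 0.15], [0, 0, 0.15], [0, 0, 0.1], [0, 0, 0.1], [0, 0, 0]], "gripper": [8.6, 8.6, 8.6, 8.6, 8.6]}}

```text
time_s: 25.9
tool_pos: [0.5113, 0.076, -0.0037]
tool_rot: [-180.0, -0.0, 177.1]
force: [-0.6, 0.5, -0.4]
grip_width: 0.086
grasp_force: 0.0
```

Call:
{"method": "drive_tool", "body": {"angular": [[0, 0, 0], [0, 0, 0], [0, 0, 0], [0, 0, 0], [0, 0, 0]], "delta_pos": [[0, 0, 0.1], [0, 0, 0.1], [0, 0, 0.1], [0, 0, 0.1], [0, 0, 0]], "gripper": [8.6, 8.6, 8.6, 8.6, 8.6]}}

```text
time_s: 26.4
tool_pos: [0.5113, 0.076, -0.0077]
tool_rot: [-180.0, -0.0, 177.1]
force: [0.1, -0.3, -0.5]
grip_width: 0.0858
grasp_force: 0.0
```

Call:
{"method": "drive_tool", "body": {"angular": [[0, 0, 0], [0, 0, 0], [0, 0, 0], [0, 0, 0], [0, 0, 0]], "delta_pos": [[0, 0, 0.1], [0, 0, 0.1], [0, 0, 0.1], [0, 0, 0], [0, 0, 0]], "gripper": [8.6, 8.6, 8.6, 8.6, 8.6]}}

```text
time_s: 26.9
tool_pos: [0.5114, 0.076, -0.0106]
tool_rot: [180.0, 0.0, 177.1]
force: [-0.3, 0.5, 0.8]
grip_width: 0.0855
grasp_force: 0.0
```

Call:
{"method": "drive_tool", "body": {"angular": [[0, 0, 0], [0, 0, 0], [0, 0, 0], [0, 0, 0], [0, 0, 0]], "delta_pos": [[0, 0, 0.1], [0, 0, 0.1], [0, 0, 0.1], [0, 0, 0], [0, 0, 0]], "gripper": [8.6, 8.6, 8.6, 8.6, 8.6]}}

```text
time_s: 27.4
tool_pos: [0.5115, 0.0761, -0.013]
tool_rot: [180.0, 0.0, 177.1]
force: [-1.5, -0.4, 4.6]
grip_width: 0.0862
grasp_force: 2.7
```

Sheet felt at TCP z of about -0.0128, so the slab stands about 7.5 mm. I'll raise 3 mm and grip.

Call:
{"method": "drive_tool", "body": {"angular": [[0, 0, 0], [0, 0, 0], [0, 0, 0], [0, 0, 0], [0, 0, 0], [0, 0, 0], [0, 0, 0], [0, 0, 0]], "delta_pos": [[0, 0, -0.3], [0, 0, 0], [0, 0, 0], [0, 0, 0], [0, 0, 0], [0, 0, 0], [0, 0, 0], [0, 0, 0]], "gripper": [8.6, 4, 4, 4, 4, 4, 4, 4], "squeeze": 20}}

```text
time_s: 28.2
tool_pos: [0.5113, 0.076, -0.0106]
tool_rot: [-180.0, -0.0, 177.1]
force: [0.4, 0.2, -0.2]
grip_width: 0.0519
grasp_force: 20.0
```

Call:
{"method": "drive_tool", "body": {"angular": [[0, 0, 0], [0, 0, 0], [0, 0, 0], [0, 0, 0], [0, 0, 0], [0, 0, 0]], "delta_pos": [[0, 0, -0.5], [0, 0, -1.5], [0, 0, -3], [0, 0, -3], [0, 0, -2], [0, 0, -1]], "gripper": [4, 4, 4, 4, 4, 4]}}

```text
time_s: 28.8
tool_pos: [0.5126, 0.0763, 0.1019]
tool_rot: [179.9, 0.2, 177.1]
force: [-0.0, 0.5, -1.1]
grip_width: 0.0515
grasp_force: 20.0
```

Call:
{"method": "drive_tool", "body": {"angular": [[0, 0, 0], [0, 0, 0], [0, 0, 0], [0, 0, 0], [0, 0, 0], [0, 0, 0], [0, 0, 0], [0, 0, 0], [0, 0, 0], [0, 0, 0], [0, 0, 0], [0, 0, 0], [0, 0, 0], [0, 0, 0], [0, 0, 0], [0, 0, 0]], "delta_pos": [[-0.2, -1.5, 0], [-0.2, -3, 0], [-0.2, -3.5, 0], [-0.2, -3.5, 0], [-0.2, -3.5, 0], [-0.2, -3.5, 0], [-0.2, -3.5, 0], [-0.2, -3.5, 0], [-0.2, -3.5, 0], [-0.2, -3.5, 0], [-0.2, -3.5, 0], [-0.2, -3.0, 0], [-0.2, -2.0, 0], [0, -0.6, 0], [0, 0, 0], [0, 0, 0]], "gripper": [4, 4, 4, 4, 4, 4, 4, 4, 4, 4, 4, 4, 4, 4, 4, 4]}}

```text
time_s: 30.4
tool_pos: [0.5168, -0.3389, 0.0989]
tool_rot: [179.9, -0.0, 177.2]
force: [-0.2, 0.6, -1.5]
grip_width: 0.0514
grasp_force: 20.0
```

Run:
```python
from h import *
o=telemetry.get_obs();T=o["tool_pos"];print(T,o["tool_rot"],o["grip_width"],o["grasp_force"],o["force"])
for n in("wrist","scene","top"):
    p=eyes.read_camera(n)
    for t,z in(("case",T[2]+.02),("scale_pan",.04)):
      for d in models.cut_out(p,t)[:3]:
        r=cv2.minAreaRect(np.argwhere(d["pixels"])[:,::-1].astype(np.float32))
        print(n,t,round(d["p"],2),np.round(r[0]+r[1]+(r[2],)),np.round(ray(p,r[0],z)[:2],4))
    if n=="wrist":
        cv2.imwrite("pics/w6.png",p["pixels"][:,:,::-1]); print(np.round(proj(p,[.517,-.346,.04])))
```

```text
[ 0.5168369  -0.33893228  0.09892336] [ 1.79905456e+02 -3.75492421e-02  1.77226375e+02] 0.05140456859355233 20.000015795230865 [-0.16442514  0.64945184 -1.49517139]
wrist case 0.62 [274. 267. 107. 124.  -0.] [ 0.517  -0.3386]
wrist case 0.57 [528. 174.  81.  78.  46.] [ 0.4742 -0.2156]
wrist scale_pan 0.63 [251. 170. 203. 196.  86.] [ 0.4795 -0.353 ]
wrist scale_pan 0.4 [274. 267. 108. 124.  -0.] [ 0.5568 -0.3407]
[264. 219.]
scene case 0.82 [217. 241.  27.  20.  34.] [ 0.7854 -0.07  ]
scene case 0.77 [158. 150.  21.  21.  90.] [ 0.518  -0.3514]
scene case 0.7 [238. 195.  19.  23.  69.] [ 0.6227 -0.0808]
scene scale_pan 0.7 [164. 178.  64.  46.   8.] [ 0.5319 -0.3356]
top case 0.95 [210. 323.  26.  32.  90.] [0.3601 0.1322]
top case 0.94 [344. 244.  32.  26.  41.] [ 0.4967 -0.1168]
top case 0.91 [211. 117.  25.  29.  73.] [0.7476 0.126 ]
top scale_pan 0.59 [451. 242.  87.  73.  81.] [ 0.4975 -0.3396]
```

View pics/w6.png

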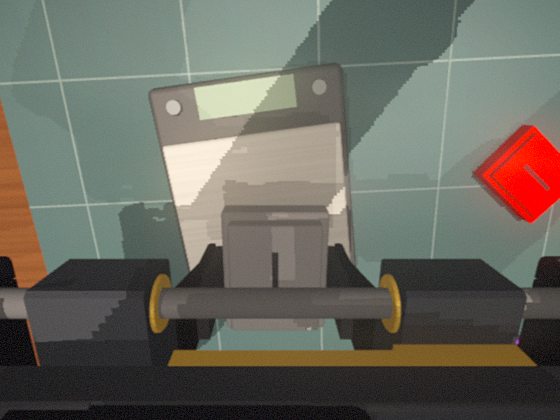

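Wrist view: the case is held level at (274,265) above the scale. The pan's robot-side corners show at (163,145) and (340,123), which fits the pan centre at (0.517,-0.346). Shifting 7 mm and lowering to just above the pan.

Call:
{"method": "drive_tool", "body": {"angular": [[0, 0, 0], [0, 0, 0], [0, 0, 0], [0, 0, 0], [0, 0, 0], [0, 0, 0], [0, 0, 0]], "delta_pos": [[0, -0.7, 1], [0, 0, 2], [0, 0, 2], [0, 0, 1.2], [0, 0, 0.6], [0, 0, 0], [0, 0, 0]], "gripper": [4, 4, 4, 4, 4, 4, 4]}}

```text
time_s: 31.55
tool_pos: [0.5167, -0.3482, 0.032]
tool_rot: [-180.0, 0.1, 177.1]
force: [-0.3, 0.0, -0.1]
grip_width: 0.0516
grasp_force: 20.0
```

Run:
```python
from h import *
o=telemetry.get_obs();T=o["tool_pos"];print(T,o["tool_rot"],o["force"])
p=eyes.read_camera("wrist")
for d in models.cut_out(p,"scale_pan")[:2]:
    ys,xs=np.nonzero(d["pixels"]);print(d["p"],xs.min(),xs.max(),ys.min(),ys.max())
# pan edges by Hough-free check: project assumed corners
print([np.round(proj(p,c)).tolist() for c in((.4593,-.4138,.04),(.4501,-.2893,.04))])
g=cv2.cvtColor(p["pixels"],cv2.COLOR_RGB2GRAY)
for c in(150,200,250,300,350): print(c,g[30:200:6,c].tolist())
```

```text
[ 0.51670222 -0.34822296  0.03204318] [-1.79968877e+02  5.27487404e-02  1.77142129e+02] [-0.31613515  0.0211671  -0.05813207]
0.88 120 392 45 349
[[138.0, 159.0], [386.0, 128.0]]
150 [131, 129, 126, 130, 128, 133, 124, 131, 85, 114, 126, 144, 194, 192, 196, 128, 126, 131, 130, 132, 133, 127, 229, 236, 231, 234, 234, 235, 233]
200 [144, 142, 149, 143, 143, 181, 140, 111, 215, 215, 215, 214, 216, 216, 216, 214, 136, 138, 142, 142, 137, 232, 234, 230, 237, 234, 233, 232, 234]
250 [146, 147, 147, 151, 151, 152, 129, 217, 217, 218, 219, 216, 220, 217, 216, 148, 146, 143, 124, 129, 185, 186, 185, 171, 171, 171, 169, 172, 147]
300 [148, 149, 148, 150, 170, 123, 215, 217, 160, 161, 162, 161, 157, 145, 106, 100, 101, 96, 142, 181, 165, 163, 167, 162, 164, 161, 163, 160, 163]
350 [122, 126, 130, 80, 88, 95, 92, 138, 140, 141, 96, 101, 93, 93, 94, 97, 93, 153, 179, 179, 160, 160, 160, 160, 156, 160, 160, 156, 156]
```

Call:
{"method": "drive_tool", "body": {"angular": [[0, 0, 0], [0, 0, 0], [0, 0, 0], [0, 0, 0], [0, 0, 0], [0, 0, 0]], "delta_pos": [[0, 0, 0.1], [0, 0, 0.1], [0, 0, 0.1], [0, 0, 0.05], [0, 0, 0.05], [0, 0, 0]], "gripper": [4, 4, 4, 4, 4, 4]}}

```text
time_s: 32.25
tool_pos: [0.5162, -0.3477, 0.0273]
tool_rot: [180.0, -0.0, 177.1]
force: [0.3, -0.0, -2.2]
grip_width: 0.0515
grasp_force: 20.0
```

Call:
{"method": "drive_tool", "body": {"angular": [[0, 0, 0], [0, 0, 0], [0, 0, 0], [0, 0, 0]], "delta_pos": [[0, 0, 0.05], [0, 0, 0.05], [0, 0, 0], [0, 0, 0]], "gripper": [4, 4, 4, 4]}}

```text
time_s: 32.65
tool_pos: [0.5163, -0.3478, 0.0265]
tool_rot: [180.0, 0.0, 177.1]
force: [-0.8, 1.1, 0.4]
grip_width: 0.0517
grasp_force: 20.0
```

Close to touching; a bit more.

Call:
{"method": "drive_tool", "body": {"angular": [[0, 0, 0], [0, 0, 0], [0, 0, 0], [0, 0, 0]], "delta_pos": [[0, 0, 0.04], [0, 0, 0.04], [0, 0, 0], [0, 0, 0]], "gripper": [4, 4, 4, 4]}}

```text
time_s: 33.05
tool_pos: [0.5166, -0.3479, 0.0264]
tool_rot: [-180.0, 0.0, 177.1]
force: [-1.2, 1.4, 6.5]
grip_width: 0.0518
grasp_force: 20.0
```

Call:
{"method": "drive_tool", "body": {"angular": [[0, 0, 0], [0, 0, 0], [0, 0, 0], [0, 0, 0], [0, 0, 0], [0, 0, 0], [0, 0, 0]], "delta_pos": [[0, 0, -0.08], [0, 0, 0], [0, 0, 0], [0, 0, 0], [0, 0, 0], [0, 0, 0], [0, 0, 0]], "gripper": [4, 5.6, 6.4, 7.2, 8, 8.4, 8.4]}}

```text
time_s: 33.75
tool_pos: [0.5163, -0.3477, 0.0264]
tool_rot: [180.0, 0.0, 177.2]
force: [0.7, 0.4, -0.1]
grip_width: 0.0821
grasp_force: 0.0
```

Call:
{"method": "drive_tool", "body": {"angular": [[0, 0, 0], [0, 0, 0], [0, 0, 0], [0, 0, 0], [0, 0, 0], [0, 0, 0], [0, 0, 0], [0, 0, 0]], "delta_pos": [[0, 0, -0.5], [0, 0, -1.5], [0, 0, -3], [0, 0, -4], [0, 0, -3], [0, 0, -1], [0, 0, 0], [0, 0, 0]], "gripper": [8.4, 8.4, 8.4, 8.4, 8.4, 8.4, 8.4, 8.4]}}

```text
time_s: 34.55
tool_pos: [0.5159, -0.3473, 0.1557]
tool_rot: [180.0, -0.0, 177.1]
force: [0.1, -0.7, -0.8]
grip_width: 0.0841
grasp_force: 0.0
```

Run:
```python
from h import *
o=telemetry.get_obs();print(o["tool_pos"],o["grip_width"],o["time_s"])
for n in("wrist","scene","top"):
    p=eyes.read_camera(n)
    for t,z in(("case",.06),("angle",.031),("channel",.031),("bearing",.033),("spacer",.019)):
      for d in models.cut_out(p,t)[:4]:
        r=cv2.minAreaRect(np.argwhere(d["pixels"])[:,::-1].astype(np.float32))
        print(n,t,round(d["p"],2),np.round(r[0]+r[1]+(r[2],)),np.round(ray(p,r[0],z)[:2],4))
```

```text
[ 0.51587197 -0.34725541  0.15571981] 0.08413854921605678 34.55
wrist case 0.85 [274. 200.  60.  71.  -0.] [ 0.5124 -0.347 ]
wrist case 0.77 [494. 164.  66.  63.  45.] [ 0.4903 -0.1651]
scene case 0.95 [162. 171.  18.  25.  45.] [ 0.5294 -0.3405]
scene case 0.81 [306. 296.  22.  29.  90.] [0.8269 0.1495]
scene case 0.75 [350. 182.  24.  15.  12.] [0.4125 0.1574]
scene angle 0.63 [313. 236.  13.  32.  24.] [0.6165 0.1105]
scene channel 0.66 [281. 230.  16.  33.  32.] [0.6223 0.0288]
scene bearing 0.65 [290. 247.  22.  20.  14.] [0.672  0.0682]
scene spacer 0.67 [307. 257.  14.  14.  90.] [0.6786 0.1122]
scene spacer 0.25 [165. 178.  63.  46.  10.] [ 0.5086 -0.3501]
top case 0.97 [210. 324.  25.  32.  90.] [0.352  0.1428]
top case 0.74 [333. 158.  31.  25.  20.] [ 0.6726 -0.1104]
top case 0.74 [343. 244.  32.  27.  40.] [ 0.4989 -0.1225]
top case 0.62 [445. 236.  36.  16.  60.] [ 0.509 -0.321]
top angle 0.85 [227. 195.  15.  41.   2.] [0.6103 0.1104]
top channel 0.72 [266. 195.  17.  41.   2.] [0.6057 0.0281]
top bearing 0.78 [246. 172.  20.  25.  90.] [0.6561 0.0679]
top bearing 0.53 [451. 242.  86.  72.  82.] [ 0.4983 -0.3422]
top spacer 0.43 [225. 166.  15.  16.  90.] [0.6747 0.1148]
```

The case rests on the pan near (0.513,-0.347), within about 5 mm of its centre. The top view has every neighbour within about 1.5 mm of where it started. Handing in.

```bash
python3 -c "
from cell import env
print(env.sign_off())"
```

```text
the job is handed in; nothing more can be done
None
```

The case was slid out of the cluster at 7–12 N, picked up and set down on the scale pan about 5 mm from its centre, with the neighbours within about 1.5 mm of where they started; I handed the job in at about 35 s, and no verdict was returned.

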